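# Tighten the rack foot's lock nut with a ratcheting ring wrench

## Task

Take the ratcheting ring wrench by its handle, drop its ring right down over the nut on the rack foot and, without lifting it off, swing the handle back and forth between the posts, clockwise to tighten, until the nut is tight: stop as soon as the pull has about doubled from its steady drag, and do not force it further. Then lift the wrench off and lay it flat on the bench well clear of the foot, letting go of it. Keep the gripper off the foot and its nut, do not ram the wrench onto them, and leave the other things where they lie.

Things in the scene. Friction and masses are not known exactly. Their poses are not given: they have to be found in the camera images.
- wrench: ratcheting ring wrench, flat steel, 16 mm thick all over, 0.45 kg, balanced about 75 mm from the ring's centre. Origin: ring centre, underside; z up as it lies. Head a round 48 mm wide; handle along its -x, ending 199 mm from the ring's centre. It lies right way up: clockwise (from above) the handle drives the ring, anticlockwise it slips with almost no effort; teeth every 15 deg
- grip (a point): the place to grip the wrench, on its handle: a straight bar, black-faced, 18 mm wide and 16 mm tall with parallel sides; this point is 105 mm from the ring's centre along the wrench's -x, at half the thickness
- ring_hole (a point): centre of the wrench's square through-hole, at the underside. The hole is 23.4 mm across flats; its x axis points at a corner of the square. It turns with the ring inside the head
- foot: rack foot bolted to the bench: grey round base 176 mm wide, 8 mm thick, central boss 48 mm wide up to 40 mm. Three black post stubs, 25 mm thick (32 mm at the foot), tops 86 mm above the bench, stand 70 mm from the centre at 0 and +-105 deg from the foot's x; a handle on the nut swings free within 55 deg either side of the foot's -x (robot side). Origin: centre of underside, z up
- nut_top (a point): centre of the top of the square flange nut on the foot, 67 mm above the bench (the stud sticks out 7 mm more). x points at nut_corner, z up. Square 22 mm across flats, 22 mm tall, its top 4 mm tapering in 3 mm a side; under it a round flange 44 mm wide, 5 mm thick. The wrench is home when its underside rests on the flange, 22 mm below this point
- nut_corner (a point): the corner of the nut's square nearest the small punched dot on its top, just below the taper: 15.6 mm from the axis; goes round with the nut
- flange (a point): centre of the top of the nut's flange, where the wrench's underside rests. A locking nut: steady drag 0.4 N m, so it stays put while the wrench slips back. After 0.36 to 0.48 turn clockwise it seats on its spring collar (not marked, must be felt); from there the torque climbs about 2 N m per rad, doubled after some 12 deg. Let go, it stays
- spare_nut: a loose spare nut like the one on the foot (square 22 mm across flats, flange 44 mm wide, 27 mm tall), lying flat between the foot and the wrench
- open_wrench: a plain open-ended wrench, 190 mm long, 38 mm wide, 8 mm thick, without a ratchet, lying across beyond the work area
- screwdriver: a screwdriver with a black handle, 200 mm long, 26 mm thick, lying to the left
- washer: a flat steel washer, 48 mm wide, 5 mm thick, lying flat on the robot's side of the spare nut
- post_piece: a short piece of black ribbed rack post, 100 mm long, 26 mm thick, lying to the right
Things that resemble listed ones, but are neither listed nor needed, are in the scene too. Leave any pink or turquoise look-alike of the foot alone.

How it is judged:
On the way, in this order (a step that is already met when the one before it is completed fails the run):
1. the wrench's ring is home over the nut, its underside on the flange (horizontal distance between wrench and nut_top below 0.005 m and z of wrench in the frame of nut_top below -0.019 m and angle between wrench's own z axis and vertical below 0.1 rad), for 0.2 s.
2. with the wrench on it, the nut is turned tight, at least 0.08 rad past its seat (all of step 1 and y of nut_corner in the frame of foot below -0.005 m and angle between the x axis of nut_top and the x axis of foot, either way round above 0.58 rad), for 0.1 s.
At the end, for the whole second after the job is handed in: The nut is tight: 0.08 to 0.40 rad past the point where it seats (pulled to between about 1.4 and 3 times its steady drag). The wrench lies flat on the bench, released and at rest, its ring at least 130 mm and its grip at least 100 mm from the foot's centre (y of nut_corner in the frame of foot below -0.005 m and angle between the x axis of nut_top and the x axis of foot, either way round above 0.58 rad and not (y of nut_corner in the frame of foot below -0.005 m and angle between the x axis of nut_top and the x axis of foot, either way round above 0.9 rad) and horizontal distance between wrench and foot above 0.13 m and horizontal distance between grip and foot above 0.1 m and height (world z) of wrench below 0.006 m and height (world z) of grip below 0.014 m and angle between wrench's own z axis and vertical below 0.05 rad and linear speed of wrench below 0.02 m/s); the robot touches nothing.
It fails at once if the nut is forced more than 0.40 rad past its seat (y of nut_corner in the frame of foot below -0.005 m and angle between the x axis of nut_top and the x axis of foot, either way round above 0.9 rad).
It fails at once if the wrench is taken off the nut after turning has begun and before the nut is tight (x of nut_corner in the frame of foot above 0.0005 m and (y of nut_corner in the frame of foot above -0.005 m or angle between the x axis of nut_top and the x axis of foot, either way round below 0.55 rad) and z of wrench in the frame of nut_top above 0 m).
It fails at once if the gripper or arm pushes the foot or its nut with more than 10 N (contact force between any of the fingers, the arm and foot above 10 N).
It fails at once if the wrench is rammed, jammed or wrenched on the foot or its nut (over 150 N of contact force; a nut pulled to twice its drag takes about 80 N) (contact force between wrench and foot above 150 N).
It fails at once if a bystander (spare nut, open wrench, screwdriver, washer, post piece) is pushed more than 30 mm (distance of any of spare_nut, open_wrench, screwdriver, washer, post_piece from where it was at the start of the episode above 0.03 m).
It also fails if it takes over 72 s, if anything falls off the work surface, if the arm or the gripper's body presses on something with over 40 N, if the wrist force passes 120 N, or if a joint passes its speed limit or range.

## Robot

A 6-joint arm with a two-finger parallel gripper is mounted at the origin on the work surface. World frame = base frame: x ahead of the robot, y to its left, z up, the work surface at z = 0. Lengths are in m, angles in rad, forces in N, time in s.
With the tool pointing down it reaches from about 0.425 to 0.95 m from the base axis. Payload 3.5 kg.
Tool frame: the origin (TCP) lies at the very end of the fingers, on their centre line; the grasp point (between the pads) lies 19 mm behind it (ctrl.grip_point_offset is the distance from the TCP to the grasp point, in m); z points along the fingers, y is the line along which they close (so a half turn about z gives the same grasp; the last joint's range is limited). The gripper opens to 85 mm and grips with 20 to 120 N. Pads are 22 mm wide; open, the fingers measure 114 mm over their backs; the gripper's body (76 mm by 85 mm) begins 54 mm behind the grasp point. The pads swing forward as they close: fully open they stand 13 mm farther back than shut.
Start: joints at [0.993, 0.286, 1.577, -0, 1.279, -0.15], TCP at [0.28, 0.614, 0.231] pointing down, gripper open.
Joint ranges: [-2.77, 2.77], [-0.9, 2.22], [0.21, 2.48], [-1.53, 4.67], [0.24, 2.81], [-2.84, 2.84]. Speed limits (rad/s): [2.79, 2.79, 3.14, 3.14, 3.14, 3.14].

## Interface

Orientations are given as a unit quaternion [x, y, z, w].
In Python, from plant import ctrl gives the robot as it stands. The module is installed in compiled form; this text tells all that it offers.
- The arm moves only by the shell command python3 -m pendant 'ROWS' [OPENING] [FORCE]. ROWS is JSON, a list of rows, each an object of numbers: "dx", "dy", "dz": the shift along the tool's x, y, z in cm; "twist": the turn about the tool's z in degrees. A call has 1 to 10 rows; each row is the pose to reach, as a shift and turn from the pose commanded when the call began, along the tool's axes at that moment; what a row does not reach only later rows make up. A row lasts 1/8 s, in which the tool goes at most 62.5 mm and 10.7 degrees, less where a joint would pass 70% of its speed; a pose out of reach is approached as far as the arm can. A call with a gripper value outside its range is refused whole. OPENING is the opening in per cent of the stroke, from 0 (shut) to 100 (fully open), set as the call begins (- or left out, the last holds). The fingers move at their own pace and stop on an object; FORCE is the grip in N (left out, the last holds). Time passes only in rows, so rows that repeat a pose let the fingers close. It gives the time, the measured TCP pose, the force, the opening and the grip force at its end, in the units of the state.
- ctrl.get_state(): the state, without advancing time (a new reading comes with each control period).
- ctrl.read_camera(name): name is "side" or "top"; returns a dict with "img" (480x640x3 uint8, red, green, blue), "depth" (480x640 float32, m along the optical axis (not along the pixel's ray), 0 where there is no reading), "camera_matrix" (3x3 intrinsics, pixels), "xyz" and "rotation" of the camera in the world. Camera axes: x right, y up, looking along -z (the intrinsics and any distortion apply to the point x, -y, -z); pixel columns grow to the right and rows downward; lengths in m; the calibration is good to about 2 mm. A picture is of the moment at which its call begins.
- ctrl.sign_off(): hands the job in; it is judged then, once.
The state is a dict: "time": time; "qpos": joint angles; "dq": joint speeds; "joint_efforts": joint torques, N m; "eef_pos": TCP position; "tcp_rot": TCP orientation; "contact_force": force on the tool from outside, world axes, zero at the start; "wrist_torque": the same for the moment, N m; "opening": opening from 0.0 (shut) to 1.0 (fully open); "finger_force": force on a finger pad.
Only numpy, scipy, OpenCV 4.12 (cv2) and the standard library are available. Lean on these libraries where they do the work, as an engineer would, in place of code of your own. Each camera call takes 0.05 s, during which the arm holds its last target. There are 200 camera calls.

## Working session

There is one attempt and no reset: what is moved stays moved. The work goes in short steps, Python scripts to look and compute and a shell command to move; the robot and the scene stay as the last step left them, time stands still between calls to the robot, and variables do not carry over. Pictures are saved under pics/ and viewed, at most 10 in all, crops included, and the job is handed in when it is done.

```bash
mkdir -p pics; cat > h.py <<'E'
import numpy as np, cv2
from plant import ctrl
def grab(n,f):
    c=ctrl.read_camera(n); np.savez(f'pics/{f}.npz',**{k:np.array(c[k]) for k in('img','depth','camera_matrix','xyz','rotation')})
    cv2.imwrite(f'pics/{f}.png',cv2.cvtColor(c['img'],cv2.COLOR_RGB2BGR)); return c
def R(c):
    r=np.array(c['rotation'])
    if r.shape==(3,3): return r
    from scipy.spatial.transform import Rotation
    return Rotation.from_quat(r).as_matrix()
def ray(c,u,v,z):
    K=np.array(c['camera_matrix']); d=R(c)@np.array([(u-K[0,2])/K[0,0],-(v-K[1,2])/K[1,1],-1])
    o=np.array(c['xyz']); return o+d*(z-o[2])/d[2]
def cloud(c):
    K=np.array(c['camera_matrix']);D=np.array(c['depth']);v,u=np.mgrid[:D.shape[0],:D.shape[1]]
    p=np.stack([(u-K[0,2])/K[0,0]*D,-(v-K[1,2])/K[1,1]*D,-D],-1)
    return p@R(c).T+np.array(c['xyz'])
def proj(c,p):
    K=np.array(c['camera_matrix']);q=R(c).T@(np.array(p)-np.array(c['xyz']))
    return K[0,0]*q[0]/-q[2]+K[0,2],K[1,1]*-q[1]/-q[2]+K[1,2]
E
python3 - <<'E'
from h import *
for n in('top','side'):
    c=grab(n,n+'1'); print(n,c['xyz'],c['rotation'],c['camera_matrix'],[k for k in c])
print(ctrl.get_state())
E
```

```text
top [ 0.23581827 -0.01419962  1.46118708] [ 0.07386719 -0.06693046 -0.6987779   0.70835965] [[565.36224359   0.         321.93774533]
 [  0.         565.36224359 228.34744501]
 [  0.           0.           1.        ]] ['img', 'depth', 'camera_matrix', 'xyz', 'rotation']
side [0.34934078 0.62759133 0.75681354] [-0.04087511  0.37628527  0.91750819 -0.12213656] [[462.10003016   0.         324.16459272]
 [  0.         462.10003016 236.46849686]
 [  0.           0.           1.        ]] ['img', 'depth', 'camera_matrix', 'xyz', 'rotation']
{'time': 0.1, 'qpos': array([ 9.92969490e-01,  2.87126813e-01,  1.57800446e+00,  1.69754053e-06,
        1.27862771e+00, -1.49987996e-01]), 'dq': array([ 0.00022456, -0.00344717, -0.00266736,  0.00028349, -0.00028849,
       -0.00039947]), 'joint_efforts': array([-8.74628370e-07, -4.07294977e+01, -2.93699312e+01, -1.22898537e-04,
        3.35879733e-03, -1.94130348e-05]), 'eef_pos': array([0.27970108, 0.61367535, 0.2300665 ]), 'tcp_rot': array([ 2.12291718e-01,  9.77205737e-01, -1.01194248e-03, -3.86288475e-04]), 'contact_force': array([0.00740864, 0.51060336, 0.23506481]), 'wrist_torque': array([-0.02423517, -0.00270579, -0.03146575]), 'finger_force': 0.0, 'opening': 1.0019954013950751}
```

View pics/top1.png

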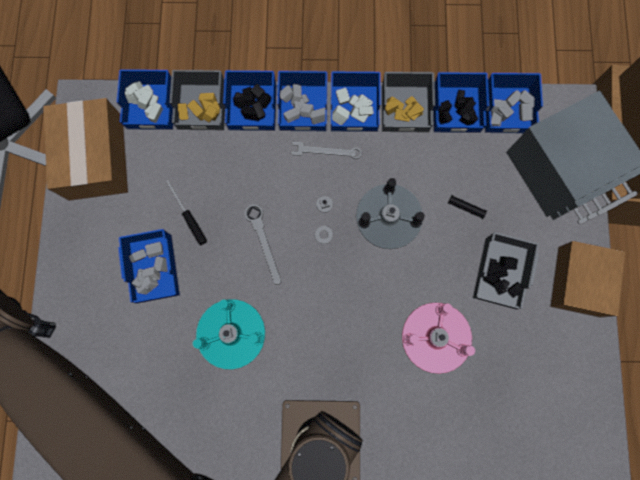

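View pics/side1.png

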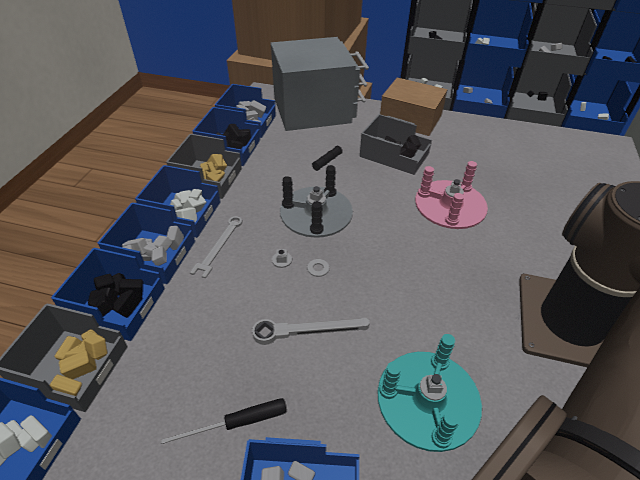

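The top view shows the wrench's ring at about (254,212) and its handle end at (277,282). The foot is at about (390,215), and the spare nut and washer are at (324,204) and (324,235). Next I'll take close crops.

```bash
python3 - <<'E'
from h import *
t=np.load('pics/top1.npz');s=np.load('pics/side1.npz')
def crop(c,x,y,w,h,f): return cv2.resize(cv2.cvtColor(c['img'][y:y+h,x:x+w],cv2.COLOR_RGB2BGR),None,fx=f,fy=f,interpolation=cv2.INTER_CUBIC)
a=crop(t,350,175,80,60,5);b=crop(t,235,200,80,60,5);d=crop(s,276,170,80,60,5);e=crop(s,240,300,80,60,5)
cv2.imwrite('pics/crops.png',np.vstack([np.hstack([a,b]),np.hstack([d,e])]))
for n,c,u,v in(('foot',t,390,215),('ring',t,254,212),('end',t,277,282),('nut',t,324,204),('footS',s,317,200),('ringS',s,264,331),('endS',s,368,323)):
    print(n,ray(c,u,v,.016 if n[:4]!='foot' else .06).round(3))
for n,c in(('t',t),('s',s)):
    P=cloud(c)
    # wrench points by height
    for lab,x0,x1,y0,y1,z0,z1 in(('post',.5,.85,-.3,0,.06,.1),):pass
    ok=c['depth']>0
    print(n,'bench z',np.median(P[...,2][ok&(abs(P[...,0]-.55)<.1)&(abs(P[...,1])<.1)]))
    for (u,v) in ([(390,215),(254,206),(265,245),(375,235)] if n=='t' else [(317,191),(300,327),(330,212),(340,325)]): print((u,v),P[v,u].round(4))
E
```

```text
foot [ 0.556 -0.171  0.06 ]
ring [0.569 0.181 0.016]
end [0.386 0.115 0.016]
nut [ 0.593 -0.002  0.016]
footS [ 0.558 -0.146  0.06 ]
ringS [0.568 0.191 0.016]
endS [0.384 0.121 0.016]
t bench z 0.0002152741837179173
(390, 215) [ 0.5562 -0.1708  0.058 ]
(254, 206) [0.5887 0.1836 0.003 ]
(265, 245) [0.4817 0.1492 0.0169]
(375, 235) [ 0.5136 -0.1367  0.0075]
s bench z 0.0007847373936024082
(317, 191) [ 0.5632 -0.1645  0.0705]
(300, 327) [0.5055 0.1646 0.0165]
(330, 212) [ 0.5312 -0.1665  0.0111]
(340, 325) [0.4337 0.1413 0.018 ]
```

View pics/crops.png

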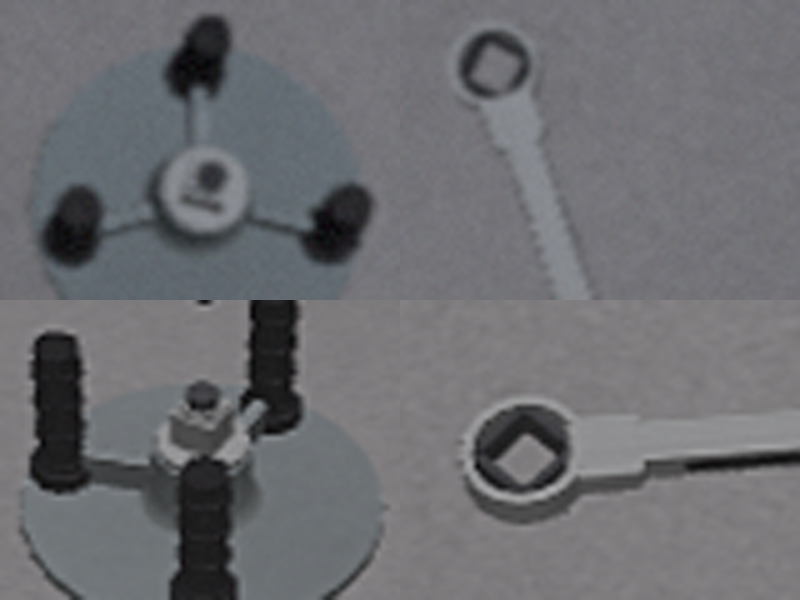

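The crops show the nut and stud at about (391,210) in the top view and the ring hole as a bright square at about (254,213). Both are clear enough to measure from depth and colour.

```bash
cat > meas.py <<'E'
from h import *
def circ(xy):
    A=np.c_[2*xy,np.ones(len(xy))]; s=np.linalg.lstsq(A,(xy**2).sum(1),rcond=None)[0]
    return s[:2],np.sqrt(s[2]+s[0]**2+s[1]**2)
E
python3 - <<'E'
from meas import *
for n in('top','side'):
    c=np.load(f'pics/{n}1.npz');P=cloud(c);X,Y,Z=P[...,0],P[...,1],P[...,2];ok=c['depth']>0
    print('==',n)
    # disk by colour: bluish grey
    im=c['img'].astype(int); near=(abs(X-.556)<.12)&(abs(Y+.165)<.12)&ok
    m=near&(Z<.02)&((im[...,2]-im[...,0])>2)
    m=cv2.morphologyEx(m.astype(np.uint8),cv2.MORPH_OPEN,np.ones((3,3)))
    cs,_=cv2.findContours(m,cv2.RETR_EXTERNAL,cv2.CHAIN_APPROX_NONE);k=cv2.convexHull(max(cs,key=cv2.contourArea))
    q=np.array([ray(c,u,v,.008)[:2] for u,v in k[:,0]]); print('disk',circ(q))
    m=(near&(Z>.074)).astype(np.uint8); N,L,S,C=cv2.connectedComponentsWithStats(m)
    for i in range(1,N):
        if S[i,4]>3: print('post',S[i,4],np.median(P[L==i],0).round(4))
    m=near&(Z>.04)&(np.hypot(X-.556,Y+.165)<.035); print('nut/boss', [(a,m2.sum(),P[m2].mean(0).round(4)) for a,b in((.042,.052),(.06,.069),(.07,.078)) for m2 in[m&(Z>a)&(Z<b)]])
    # wrench
    m=(ok&(Z>.009)&(Z<.03)&(X>.36)&(X<.63)&(Y>.09)&(Y<.23)).astype(np.uint8)
    N,L,S,C=cv2.connectedComponentsWithStats(m);i=1+np.argmax(S[1:,4]);w=P[L==i][:,:2]
    m=(L==i).astype(np.uint8);cs,h=cv2.findContours(m,cv2.RETR_CCOMP,cv2.CHAIN_APPROX_NONE)
    o=max(cs,key=cv2.contourArea);q=np.array([ray(c,u,v,.016)[:2] for u,v in o[:,0]])
    bx=cv2.minAreaRect((q*1000).astype(np.float32));print('wrench box',bx)
    vx,vy,x0,y0=cv2.fitLine((w*1000).astype(np.float32),cv2.DIST_L2,0,.01,.01).ravel();
    d=np.array([vx,vy])*np.sign(vx); s=(q*1000-[x0,y0])@d; lat=(q*1000-[x0,y0])@[-d[1],d[0]]
    print('axis deg',np.degrees(np.arctan2(*d[::-1])),'pt',x0,y0,'len',s.min(),s.max())
    tip=q[s>s.max()-30]; print('ringcirc',circ(tip))
    hm=(s<s.max()-70)&(s>s.min()+15);a=np.polyfit(s[hm&(lat>np.median(lat[hm]))],lat[hm&(lat>np.median(lat[hm]))],1);b=np.polyfit(s[hm&(lat<np.median(lat[hm]))],lat[hm&(lat<np.median(lat[hm]))],1);print('sides',a,b)
    for k in cs:
        if k is not o and cv2.contourArea(k)>8: print('hole',cv2.contourArea(k), [ray(c,u,v,.016)[:2].round(4) for u,v in [k[:,0].mean(0)]])
    # bench seen through the hole
E
```

```text
== top
disk (array([ 0.55618193, -0.16430426]), np.float64(0.14785340136650238))
post 81 [ 0.6343 -0.1709  0.0842]
post 16 [ 0.5649 -0.1715  0.0764]
post 75 [ 0.5457 -0.1055  0.0844]
post 74 [ 0.548  -0.2395  0.0858]
nut/boss [(0.042, np.int64(116), array([ 0.5632, -0.1706,  0.0453])), (0.06, np.int64(40), array([ 0.5651, -0.1726,  0.065 ])), (0.07, np.int64(26), array([ 0.5656, -0.172 ,  0.0739]))]
wrench box ((483.5472412109375, 158.64468383789062), (221.2523193359375, 46.293521881103516), 16.625381469726562)
axis deg 20.757153 pt 491.44485 155.16888 len -117.38868691003103 104.54826715656495
ringcirc (array([0.56736211, 0.18394827]), np.float64(0.022541704456305402))
sides [-2.47763786e-04  7.92279137e+00] [ 8.20735441e-04 -7.51716847e+00]
hole 85.5 [array([0.566 , 0.1835])]
hole 12.0 [array([0.5829, 0.1765])]
== side
disk (array([ 0.54547345, -0.16668332]), np.float64(0.07082313576361823))
post 87 [ 0.5489 -0.2327  0.0851]
post 92 [ 0.6353 -0.1641  0.0845]
post 10 [ 0.5638 -0.1667  0.0751]
post 101 [ 0.5457 -0.0981  0.085 ]
nut/boss [(0.042, np.int64(94), array([ 0.5629, -0.1646,  0.0461])), (0.06, np.int64(50), array([ 0.5643, -0.1644,  0.0642])), (0.07, np.int64(33), array([ 0.5662, -0.1685,  0.0735]))]
wrench box ((483.6969299316406, 164.59500122070312), (220.92652893066406, 50.36769485473633), 16.12325668334961)
axis deg 20.555117 pt 496.36188 162.20668 len -122.55871569565403 99.04311176647415
ringcirc (array([0.5654486 , 0.18804756]), np.float64(0.02510044535697325))
sides [-4.45849696e-03  9.88962715e+00] [-4.83449936e-03 -9.27240966e+00]
hole 114.5 [array([0.5669, 0.1878])]
```

```bash
python3 -m pendant '[{"dx":-4,"dy":-3.8,"twist":10},{"dx":-8,"dy":-7.6,"twist":20},{"dx":-12,"dy":-11.4,"twist":30},{"dx":-16,"dy":-15.2,"twist":40},{"dx":-20,"dy":-19,"twist":50},{"dx":-24,"dy":-22.8,"twist":60},{"dx":-28,"dy":-26.6,"twist":70},{"dx":-32,"dy":-30.4,"twist":80},{"dx":-36.5,"dy":-34.5,"twist":90},{"dx":-36.5,"dy":-34.5,"twist":100}]' 60
python3 -m pendant '[{"twist":10},{"twist":20},{"twist":30},{"twist":35},{"twist":35},{"twist":35}]' 60
python3 - <<'E'
from h import *
from scipy.spatial.transform import Rotation as Ro
s=ctrl.get_state();M=Ro.from_quat(s['tcp_rot']).as_matrix();print(s['qpos'],np.degrees(np.arctan2(M[1,0],M[0,0])),M.round(3))
E
```

```text
[ 9.92969490e-01  2.87126813e-01  1.57800446e+00  1.69754053e-06
  1.27862771e+00 -1.49987996e-01] 155.4865920435873 [[-0.91   0.415 -0.001]
 [ 0.415  0.91  -0.002]
 [ 0.    -0.002 -1.   ]]$[0]: bad value
$[0]: bad value
```

```bash
python3 -m pendant '[{"dx":-4,"dy":-3.8,"dz":0,"twist":10},{"dx":-8,"dy":-7.6,"dz":0,"twist":20},{"dx":-12,"dy":-11.4,"dz":0,"twist":30},{"dx":-16,"dy":-15.2,"dz":0,"twist":40},{"dx":-20,"dy":-19,"dz":0,"twist":50},{"dx":-24,"dy":-22.8,"dz":0,"twist":60},{"dx":-28,"dy":-26.6,"dz":0,"twist":70},{"dx":-32,"dy":-30.4,"dz":0,"twist":80},{"dx":-36.5,"dy":-34.5,"dz":0,"twist":90},{"dx":-36.5,"dy":-34.5,"dz":0,"twist":100}]' 60
```

```text
time: 1.35
eef_pos: [0.4701, 0.1452, 0.231]
tcp_rot: [0.888, 0.46, -0.0, 0.0]
contact_force: [-0.6, 0.2, -0.2]
opening: 0.599
finger_force: 0.0
```

```bash
python3 -m pendant '[{"dx":0.2,"dy":-0.3,"dz":3,"twist":10},{"dx":0.2,"dy":-0.3,"dz":6,"twist":20},{"dx":0.2,"dy":-0.3,"dz":10,"twist":30},{"dx":0.2,"dy":-0.3,"dz":14,"twist":34.2},{"dx":0.2,"dy":-0.3,"dz":17,"twist":34.2},{"dx":0.2,"dy":-0.3,"dz":20,"twist":34.2},{"dx":0.2,"dy":-0.3,"dz":21.5,"twist":34.2},{"dx":0.2,"dy":-0.3,"dz":22.2,"twist":34.2},{"dx":0.2,"dy":-0.3,"dz":22.7,"twist":34.2},{"dx":0.2,"dy":-0.3,"dz":22.7,"twist":34.2}]' 60
python3 -m pendant '[{"dx":0,"dy":0,"dz":0,"twist":0},{"dx":0,"dy":0,"dz":0,"twist":0},{"dx":0,"dy":0,"dz":0,"twist":0},{"dx":0,"dy":0,"dz":0,"twist":0},{"dx":0,"dy":0,"dz":0,"twist":0},{"dx":0,"dy":0,"dz":0,"twist":0}]' 0 90
```

```text
time: 2.6
eef_pos: [0.4681, 0.1523, 0.0048]
tcp_rot: [0.983, 0.185, 0.001, 0.0]
contact_force: [-0.8, 0.3, -0.3]
opening: 0.605
finger_force: 0.0
time: 3.35
eef_pos: [0.4687, 0.1522, 0.0055]
tcp_rot: [0.983, 0.185, 0.001, 0.0]
contact_force: [-1.8, -0.6, 6.8]
opening: 0.181
finger_force: 89.5
```

```bash
python3 -m pendant '[{"dx":0,"dy":0,"dz":-3,"twist":0},{"dx":0,"dy":0,"dz":-7,"twist":0},{"dx":0,"dy":0,"dz":-12,"twist":0},{"dx":-2,"dy":5,"dz":-12,"twist":0},{"dx":-4,"dy":10,"dz":-12,"twist":0},{"dx":-6,"dy":15,"dz":-12,"twist":0},{"dx":-8.3,"dy":21.4,"dz":-12,"twist":0},{"dx":-8.3,"dy":21.4,"dz":-12,"twist":0},{"dx":-8.3,"dy":21.4,"dz":-12,"twist":0},{"dx":-8.3,"dy":21.4,"dz":-12,"twist":0}]'
python3 - <<'E'
from meas import *
ims=[]
for n,r in(('top',(310,150,120,90)),('side',(220,160,120,90))):
    c=grab(n,n+'2');P=cloud(c);X,Y,Z=P[...,0],P[...,1],P[...,2];ok=c['depth']>0
    x,y,w,h=r
    ims.append(cv2.resize(cv2.cvtColor(c['img'][y:y+h,x:x+w],cv2.COLOR_RGB2BGR),(400*2-400*(n=='x'),600),interpolation=cv2.INTER_CUBIC))
    print(n,'tcp->',[round(v) for v in proj(c,ctrl.get_state()['eef_pos'])],'ring->',[round(v) for v in proj(c,[.565,-.04,.136])])
cv2.imwrite('pics/t2.png',cv2.resize(ims[0],(800,600)));cv2.imwrite('pics/s2.png',cv2.resize(ims[1],(800,600)))
s=ctrl.get_state();print(s['eef_pos'],s['tcp_rot'],s['contact_force'],s['wrist_torque'])
E
```

```text
time: 4.6
eef_pos: [0.4671, -0.0758, 0.1233]
tcp_rot: [0.983, 0.186, -0.001, -0.001]
contact_force: [0.3, 1.9, -5.5]
opening: 0.178
finger_force: 89.0
top tcp-> [354, 245] ring-> [339, 204]
side tcp-> [351, 206] ring-> [300, 204]
[ 0.46757368 -0.07581857  0.12377   ] [ 9.82577938e-01  1.85849770e-01 -5.24123165e-04 -4.28567169e-04] [ 0.21114891 -0.2053344  -5.50872511] [-0.09002071  0.20263108  0.03273248]
```

View pics/t2.png

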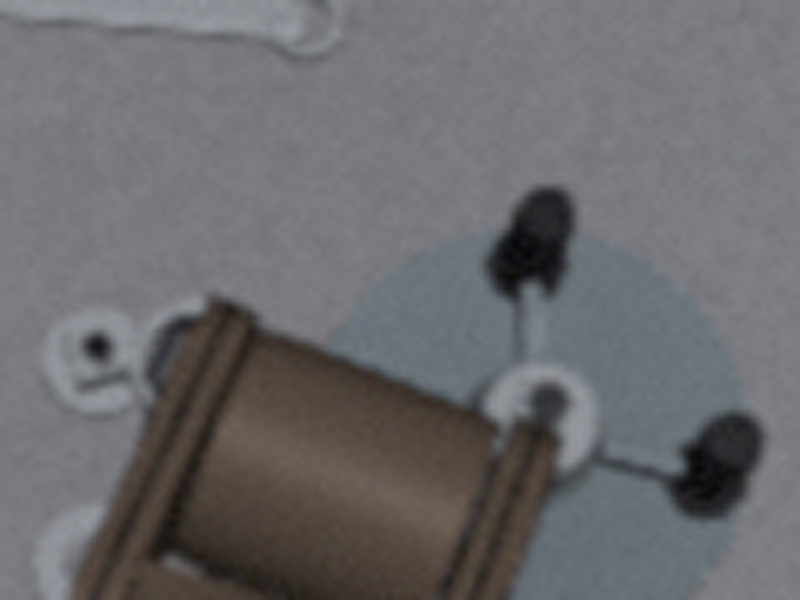

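View pics/s2.png

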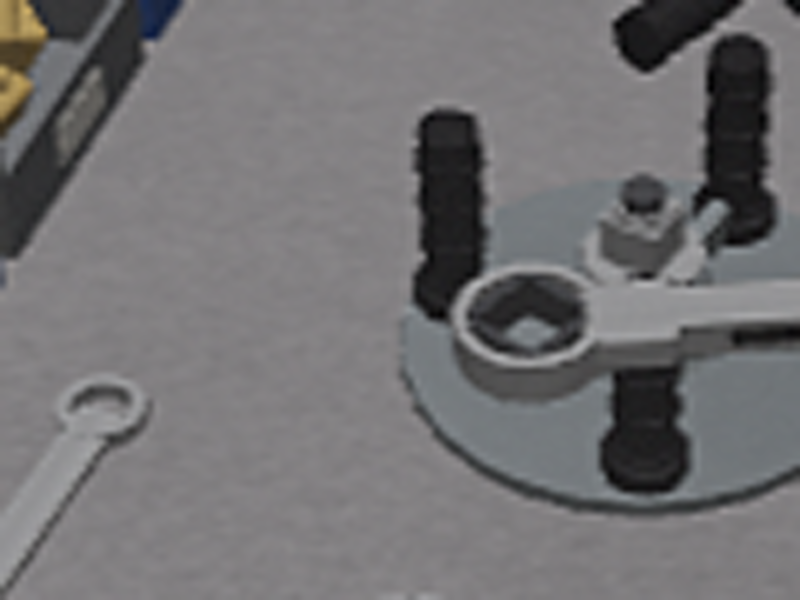

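The top view is blocked by the gripper. The side view shows the ring level at about px (299,208) and the nut at about (317,195). Next I'll measure the ring's offset from the tool and the angles of the hole and nut.

```bash
python3 - <<'E'
from meas import *
t1,s1,s2=[np.load(f'pics/{n}.npz') for n in('top1','side1','side2')]
def crop(c,x,y,w,h):
    return cv2.convertScaleAbs(cv2.resize(cv2.cvtColor(c['img'][y:y+h,x:x+w],cv2.COLOR_RGB2BGR),(400,300),interpolation=cv2.INTER_CUBIC),alpha=1.4,beta=-20)
cv2.imwrite('pics/z.png',np.vstack([np.hstack([crop(t1,377,203,28,21),crop(s2,302,182,28,21)]),np.hstack([crop(t1,240,202,28,21),crop(s1,250,319,28,21)])]))
# ring in s2
P=cloud(s2);X,Y,Z=P[...,0],P[...,1],P[...,2]
m=((s2['depth']>0)&(Z>.118)&(Z<.15)&(abs(X-.5)<.15)&(Y>-.12)&(Y<0)).astype(np.uint8)
N,L,S,C=cv2.connectedComponentsWithStats(m);
i=L[215,285] or 1+np.argmax(S[1:,4]);m=(L==i);print('n',m.sum(),S[i])
for lo,hi in((.45,.5),(.5,.52),(.52,.545),(.545,.6)):
    q=m&(X>lo)&(X<hi);print(lo,q.sum(),np.percentile(Z[q],[50,80,95]).round(4))
mm=m&(Z>.1305);cs,_=cv2.findContours(mm.astype(np.uint8),cv2.RETR_EXTERNAL,cv2.CHAIN_APPROX_NONE);o=max(cs,key=cv2.contourArea)
for z in(.134,):
    q=np.array([ray(s2,u,v,z)[:2] for u,v in o[:,0]]);d=np.array([.931,.365]);sp=q@d
    k=q[sp>sp.max()-.032];print('ring',circ(k),'bbox',q.min(0),q.max(0))
# bench patch through hole
for n,c,b in(('t1',t1,(244,203,22,20)),('s1',s1,(252,320,26,22))):
    x,y,w,h=b;P=cloud(c);Q=P[y:y+h,x:x+w]
    g=cv2.cvtColor(c['img'],cv2.COLOR_RGB2GRAY)[y:y+h,x:x+w].astype(int);print(n);print('\n'.join(' '.join(f'{v:3d}' for v in r) for r in g))
E
```

```text
n 1273 [ 288  195  109   25 1273]
0.45 251 [0.1338 0.1395 0.1472]
0.5 112 [0.1324 0.1338 0.1354]
0.52 180 [0.1323 0.1337 0.1346]
0.545 353 [0.1305 0.1327 0.1338]
ring (array([ 0.56482854, -0.03284908]), np.float64(0.022454532452543762)) bbox [ 0.37870272 -0.11261576] [ 0.58718679 -0.0093873 ]
t1
113 113 114 116 115 113 116 116 121 118 115 117 115 115 116 112 117 113 116 117 120 120
114 117 114 116 119 122 122 124 128 128 126 125 123 120 117 109 112 115 119 116 117 114
118 116 115 119 118 127 129 126 125 124 121 121 128 125 116 110 113 110 113 115 116 111
117 115 115 118 124 123 113  93  77  76  77  83  99 116 128 121 115 116 115 111 113 111
114 114 120 128 121  99  69  46  43  44  48  62  67  77 101 122 123 117 117 110 113 112
109 117 127 124 102  69  45  37  58  63  52  47  55  63  78 107 129 129 117 118 115 115
115 125 132 110  76  54  42  57  89 103  84  66  50  48  53  74 112 126 119 115 116 114
122 126 121  93  65  41  47  80 110 118 112 103  81  64  54  52  91 122 115 110 112 118
123 128 113  80  52  44  59  93 113 119 117 116 113 103  82  60  78 110 115 105 114 112
126 130 107
[... 2547 characters left out ...]
  53  62  64  98 132 133 135 124  72  59  45  24  55 122 157 137  95 116 110
119  87 115 156 143  78  25  27  45  61  63  93 119 107  70  55  43  25  56 123 159 140  86  69  76  78
116  81  80 131 156 150 114  50  29  39  51  52  52  53  49  32  55 125 164 160 143  88  62  70  76  75
122  97  60  71 111 151 163 152 130 120  88  74  73  97 115 140 162 159 152 118  64  67  68  70  77  86
127 120  86  67  65  77 120 152 159 159 158 158 155 156 158 161 151 115  69  69  70  68  66  88 127 138
126 125 113  77  69  71  71  66  77  99 111 129 128 118  90  69  66  71  74  71  70  67  87 124 131 127
125 122 118  98  67  72  75  78  75  74  73  70  71  74  76  78  77  76  74  70  67  88 130 136 128 121
```

View pics/z.png

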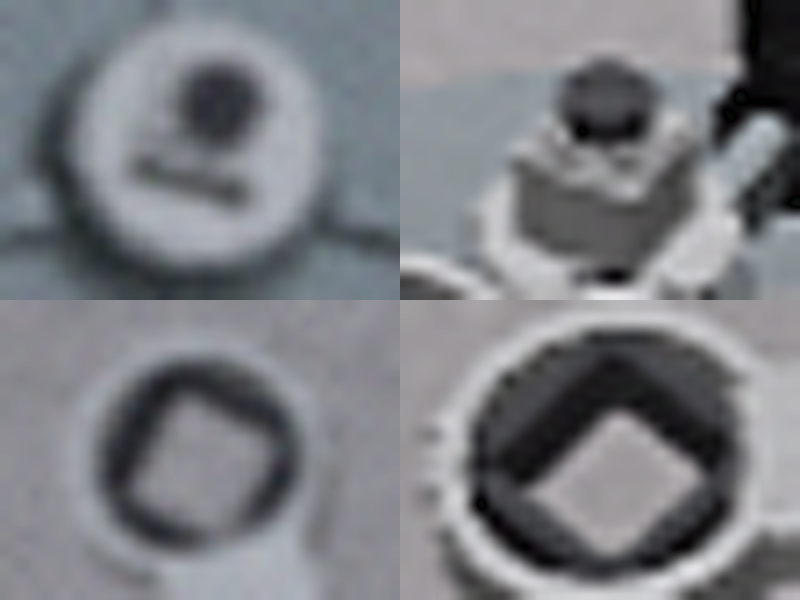

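The zooms show:
- **Nut (top view):** the dark edge of its face slopes about 19° down to the right.
- **Nut (side view):** its near corner is at about px (317.7,196).
- **Ring hole:** the bench seen through it gives a clean square in both views.

```bash
python3 - <<'E'
from meas import *
t1,s1,s2=[np.load(f'pics/{n}.npz') for n in('top1','side1','side2')]
k=14.2857
def W(c,o,pts,z): return np.array([ray(c,o[0]-.5+u/k,o[1]-.5+v/k,z)[:2] for u,v in pts])
def ang(a,b): return np.degrees(np.arctan2(*(b-a)[::-1]))%90
# hole patch rects (contours at mid-grey, subpixel upsample)
for n,c,o,b in(('t1',t1,(240,202),None),('s1',s1,(250,319),None)):
    g=cv2.cvtColor(c['img'],cv2.COLOR_RGB2GRAY)[o[1]:o[1]+21,o[0]:o[0]+28]
    G=cv2.resize(g,(560,420),interpolation=cv2.INTER_CUBIC)
    m=(G>95).astype(np.uint8);N,L,S,C=cv2.connectedComponentsWithStats(m)
    i=L[int((465-300)*1.4) if n=='t1' else int(185*1.4), int(200*1.4) if n=='t1' else int(215*1.4)]
    cs,_=cv2.findContours((L==i).astype(np.uint8),cv2.RETR_EXTERNAL,cv2.CHAIN_APPROX_NONE);p=max(cs,key=cv2.contourArea)[:,0]/20
    q=np.array([ray(c,o[0]-.5+u,o[1]-.5+v,.0)[:2] for u,v in p]);r=cv2.minAreaRect((q*1000).astype(np.float32));print(n,'hole patch',S[i,4]/400,r)
h=W(s1,(250,319),[(218,110),(303,178),(212,255),(125,190)],0);print('s1 hand',[round(ang(h[i],h[(i+1)%4]),1) for i in range(4)])
e=W(t1,(377,203),[(135,160),(245,198)],.05);print('nut t1',ang(e[0],e[1]),np.linalg.norm(e[1]-e[0]))
a=W(s2,(302,182),[(115,165),(225,197),(297,180)],.063);print('nut s2 taper corners',a, ang(a[0],a[1]),ang(a[1],a[2]),ang(a[0],a[2])+45, 'centre',(a[0]+a[2])/2)
for c,o,p in((t1,(377,203),[(220,100)]),(s2,(302,182),[(207,75)])): print('stud',W(c,o,p,.074))
E
```

```text
t1 hole patch 486.3925 ((573.2215576171875, 184.93292236328125), (57.10023880004883, 75.76905822753906), 0.7258269786834717)
s1 hole patch 67.13 ((571.0370483398438, 181.71185302734375), (18.00040626525879, 16.732824325561523), 64.96321868896484)
s1 hand [np.float64(64.1), np.float64(62.1), np.float64(66.4), np.float64(63.2)]
nut t1 71.059735410599 0.020718702714235208
nut s2 taper corners [[ 0.58018675 -0.16126744]
 [ 0.56092307 -0.158473  ]
 [ 0.55083558 -0.1657408 ]] 81.74609960275086 35.771869506360616 53.66566319811679 centre [ 0.56551117 -0.16350412]
stud [[ 0.56678269 -0.17390949]]
stud [[ 0.56841747 -0.17447703]]
```

```bash
python3 - <<'E'
from meas import *
for n in('top1','side1'):
    c=np.load(f'pics/{n}.npz');im=cv2.GaussianBlur(c['img'],(3,3),0).astype(float);d=(im[...,2]-im[...,0]).astype(np.float32)
    print(n,'b-r bench',np.median(d[240:260,340:350]) )
    ctr=np.array([.566,-.170])
    rad=np.arange(.07,.106,.0005)
    for it in range(3):
        E=[]
        for a in np.radians(np.arange(0,360,4)):
            uv=np.array([proj(c,[ctr[0]+r*np.cos(a),ctr[1]+r*np.sin(a),.008]) for r in rad],np.float32)
            p=cv2.remap(d,uv[:,0].copy(),uv[:,1].copy(),cv2.INTER_LINEAR).ravel()
            p=cv2.GaussianBlur(p[None],(0,0),3).ravel();g=np.gradient(p);i=g[5:-5].argmin()+5
            if p[:10].mean()-p[-10:].mean()>4: E.append([ctr[0]+rad[i]*np.cos(a),ctr[1]+rad[i]*np.sin(a)])
        E=np.array(E);r=np.linalg.norm(E-ctr,axis=1);E=E[abs(r-np.median(r))<.004]
        ctr,R0=circ(E)
    print(n,len(E),ctr.round(4),R0)
    e=E-ctr;print('resid',np.std(np.linalg.norm(e,axis=1)),np.degrees(np.arctan2(e[:,1],e[:,0])).round()[::4])
E
```

```text
top1 b-r bench 5.0
top1 69 [ 0.5664 -0.174 ] 0.08711147115580915
resid 0.0005506045862292181 [  16.   32.   48.   64.   80.  124.  140.  156.  172. -172. -156. -140.
 -124.  -76.  -60.  -44.  -28.  -12.]
side1 b-r bench -1.0
side1 64 [ 0.5668 -0.1691] 0.08771935267316723
resid 0.0010451044341765916 [  12.   28.   44.   60.   76.   92.  132.  148.  164. -180. -164. -148.
 -132. -116.  -56.  -40.]
```

```bash
python3 -m pendant '[{"dx":-1.2,"dy":3.5,"dz":0,"twist":-2},{"dx":-2.4,"dy":7,"dz":0,"twist":-4},{"dx":-3.6,"dy":10.5,"dz":0,"twist":-6.6},{"dx":-4.7,"dy":13.9,"dz":0,"twist":-6.6},{"dx":-4.7,"dy":13.9,"dz":1.5,"twist":-6.6},{"dx":-4.7,"dy":13.9,"dz":3,"twist":-6.6},{"dx":-4.7,"dy":13.9,"dz":3,"twist":-6.6},{"dx":-4.7,"dy":13.9,"dz":3,"twist":-6.6},{"dx":-4.7,"dy":13.9,"dz":3,"twist":-6.6}]'
cat > st.py <<'E'
from h import *
from scipy.spatial.transform import Rotation as Ro
s=ctrl.get_state();M=Ro.from_quat(s['tcp_rot']).as_matrix();y=np.arctan2(M[1,0],M[0,0]);p=s['eef_pos']
F=np.array([.5664,-.174])
print('t',s['time'],'tcp',(p*1000).round(1),'yaw',np.degrees(y).round(2),'ring',((p[:2]+.104*np.array([np.cos(y),np.sin(y)])-F)*1000).round(1),'f',s['contact_force'].round(1),'tq',s['wrist_torque'].round(2),'j6',s['qpos'][5].round(2),'z tilt',M[:,2].round(3),'open',round(s['opening'],3))
E
python3 st.py
python3 - <<'E'
from meas import *
c=grab('side','side3');cv2.imwrite('pics/s3.png',cv2.resize(cv2.cvtColor(c['img'][160:220,280:360],cv2.COLOR_RGB2BGR),(800,600),interpolation=cv2.INTER_CUBIC))
P=cloud(c);X,Y,Z=P[...,0],P[...,1],P[...,2]
m=((c['depth']>0)&(Z>.097)&(Z<.115)&(abs(X-.53)<.08)&(abs(Y+.18)<.07)).astype(np.uint8)
cs,_=cv2.findContours(m,cv2.RETR_EXTERNAL,cv2.CHAIN_APPROX_NONE);o=max(cs,key=cv2.contourArea)
q=np.array([ray(c,u,v,.1035)[:2] for u,v in o[:,0]]);d=np.array([.883,.469]);sp=q@d;k=q[sp>sp.max()-.032]
print('ring',circ(k))
E
```

```text
time: 5.82
eef_pos: [0.4752, -0.2237, 0.095]
tcp_rot: [0.97, 0.241, 0.0, 0.001]
contact_force: [-0.3, -0.7, -4.2]
opening: 0.181
finger_force: 89.1
t 5.825 tcp [ 475.2 -223.7   95. ] yaw 27.93 ring [ 0.7 -1. ] f [-0.3 -0.7 -4.2] tq [-0.07  0.18 -0.02] j6 0.45 z tilt [ 0.001 -0.001 -1.   ] open 0.181
ring (array([ 0.56541871, -0.16972944]), np.float64(0.026054395477029726))
```

View pics/s3.png

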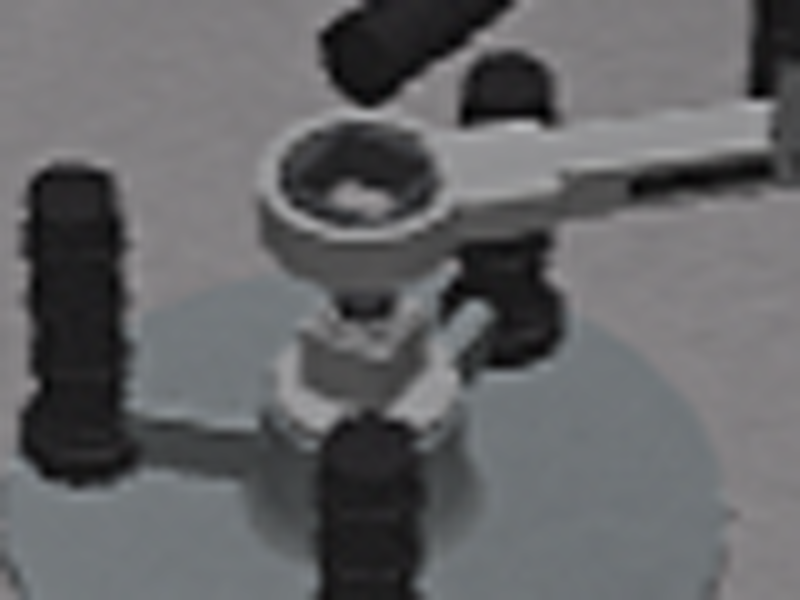

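The side view shows the ring at about px (316,177), centred over the stud and nut to within about 1.5 mm. I'll descend gently.

```bash
python3 -m pendant '[{"dx":0.07,"dy":-0.05,"dz":0.8,"twist":0},{"dx":0.07,"dy":-0.05,"dz":1.5,"twist":0},{"dx":0.07,"dy":-0.05,"dz":1.8,"twist":0},{"dx":0.07,"dy":-0.05,"dz":2.0,"twist":0},{"dx":0.07,"dy":-0.05,"dz":2.2,"twist":0},{"dx":0.07,"dy":-0.05,"dz":2.2,"twist":0}]'; python3 st.py
python3 -m pendant '[{"dx":0,"dy":0,"dz":0.1,"twist":0},{"dx":0,"dy":0,"dz":0.2,"twist":0},{"dx":0,"dy":0,"dz":0.3,"twist":0},{"dx":0,"dy":0,"dz":0.3,"twist":0}]'; python3 st.py
```

```text
time: 6.62
eef_pos: [0.475, -0.2232, 0.0723]
tcp_rot: [0.971, 0.241, -0.0, -0.0]
contact_force: [-0.2, -1.2, -4.7]
opening: 0.183
finger_force: 89.2
t 6.625 tcp [ 475.  -223.2   72.3] yaw 27.89 ring [ 0.6 -0.5] f [-0.2 -1.2 -4.7] tq [-0.13  0.2  -0.  ] j6 0.45 z tilt [-0.  0. -1.] open 0.183
time: 7.12
eef_pos: [0.4748, -0.223, 0.0693]
tcp_rot: [0.97, 0.241, -0.0, -0.0]
contact_force: [-1.1, 0.6, -2.9]
opening: 0.178
finger_force: 89.3
t 7.125 tcp [ 474.8 -223.    69.3] yaw 27.91 ring [ 0.3 -0.3] f [-1.1  0.6 -2.9] tq [0.05 0.28 0.15] j6 0.45 z tilt [-0.001  0.    -1.   ] open 0.178
```

```bash
python3 -m pendant '[{"dx":0,"dy":0,"dz":0.1,"twist":0},{"dx":0,"dy":0,"dz":0.1,"twist":0}]'; python3 st.py
python3 -m pendant '[{"dx":0,"dy":0,"dz":0.1,"twist":0},{"dx":0,"dy":0,"dz":0.1,"twist":0}]'; python3 st.py
```

```text
time: 7.38
eef_pos: [0.4748, -0.223, 0.0683]
tcp_rot: [0.97, 0.241, -0.0, -0.0]
contact_force: [-2.4, 1.1, -3.1]
opening: 0.182
finger_force: 89.5
t 7.375 tcp [ 474.8 -223.    68.3] yaw 27.91 ring [ 0.3 -0.4] f [-2.4  1.1 -3.1] tq [0.17 0.46 0.19] j6 0.45 z tilt [-0.001  0.    -1.   ] open 0.182
time: 7.62
eef_pos: [0.4748, -0.223, 0.0673]
tcp_rot: [0.97, 0.241, -0.0, -0.0]
contact_force: [-3.7, 1.2, -2.3]
opening: 0.181
finger_force: 89.6
t 7.625 tcp [ 474.8 -223.    67.3] yaw 27.91 ring [ 0.3 -0.4] f [-3.7  1.2 -2.3] tq [0.25 0.52 0.25] j6 0.45 z tilt [-0.001  0.    -1.   ] open 0.181
```

```bash
python3 -m pendant '[{"dx":-0.05,"dy":-0.06,"dz":0,"twist":0},{"dx":-0.05,"dy":-0.06,"dz":0.1,"twist":0},{"dx":-0.05,"dy":-0.06,"dz":0.2,"twist":0},{"dx":-0.05,"dy":-0.06,"dz":0.2,"twist":0}]'; python3 st.py
```

```text
time: 8.12
eef_pos: [0.4741, -0.2224, 0.0647]
tcp_rot: [0.971, 0.241, -0.0, -0.0]
contact_force: [-0.5, 2.6, -4.5]
opening: 0.175
finger_force: 89.2
t 8.125 tcp [ 474.1 -222.4   64.7] yaw 27.89 ring [-0.3  0.2] f [-0.5  2.6 -4.5] tq [0.34 0.3  0.2 ] j6 0.45 z tilt [-0.001  0.001 -1.   ] open 0.175
```

```bash
python3 -m pendant '[{"dx":0.01,"dy":-0.03,"dz":0.3,"twist":0},{"dx":0.01,"dy":-0.03,"dz":0.6,"twist":0},{"dx":0.01,"dy":-0.03,"dz":0.9,"twist":0},{"dx":0.01,"dy":-0.03,"dz":1.1,"twist":0},{"dx":0.01,"dy":-0.03,"dz":1.2,"twist":0}]'; python3 st.py
python3 -m pendant '[{"dx":0,"dy":0,"dz":0.1,"twist":0},{"dx":0,"dy":0,"dz":0.2,"twist":0},{"dx":0,"dy":0,"dz":0.2,"twist":0}]'; python3 st.py
```

```text
time: 8.75
eef_pos: [0.4741, -0.2225, 0.0531]
tcp_rot: [0.971, 0.241, -0.0, -0.0]
contact_force: [-1.0, 1.5, -4.0]
opening: 0.176
finger_force: 89.3
t 8.75 tcp [ 474.1 -222.5   53.1] yaw 27.9 ring [-0.4  0.2] f [-1.   1.5 -4. ] tq [0.28 0.45 0.28] j6 0.45 z tilt [-0.  0. -1.] open 0.176
time: 9.12
eef_pos: [0.4742, -0.2226, 0.0514]
tcp_rot: [0.971, 0.241, -0.0, 0.0]
contact_force: [-1.5, 2.4, -3.7]
opening: 0.175
finger_force: 89.3
t 9.125 tcp [ 474.2 -222.6   51.4] yaw 27.9 ring [-0.3  0.1] f [-1.5  2.4 -3.7] tq [0.24 0.43 0.35] j6 0.45 z tilt [-0. -0. -1.] open 0.175
```

```bash
cat >> st.py <<'E'
r=p[:2]-F;f=s['contact_force'];print('   Tnut',round(s['wrist_torque'][2]+r[0]*f[1]-r[1]*f[0],3),'Ft',round(f[:2]@np.array([np.sin(y),-np.cos(y)]),1),'Frad',round(f[:2]@np.array([np.cos(y),np.sin(y)]),1))
E
python3 -m pendant '[{"dx":0,"dy":0,"dz":0.05,"twist":0},{"dx":0,"dy":0,"dz":0.1,"twist":0},{"dx":0,"dy":0,"dz":0.1,"twist":0},{"dx":0,"dy":0,"dz":0.1,"twist":0}]'; python3 st.py
python3 -m pendant '[{"dx":0.04,"dy":-0.906,"dz":0.1,"twist":5},{"dx":0.158,"dy":-1.806,"dz":0.1,"twist":10},{"dx":0.354,"dy":-2.692,"dz":0.1,"twist":15},{"dx":0.627,"dy":-3.557,"dz":0.1,"twist":20},{"dx":0.627,"dy":-3.557,"dz":0.1,"twist":20}]'; python3 st.py
```

```text
time: 9.62
eef_pos: [0.4743, -0.2227, 0.0505]
tcp_rot: [0.971, 0.241, -0.0, 0.0]
contact_force: [-3.9, 1.9, -1.3]
opening: 0.175
finger_force: 89.5
t 9.625 tcp [ 474.3 -222.7   50.5] yaw 27.9 ring [-0.2 -0. ] f [-3.9  1.9 -1.3] tq [0.29 0.58 0.3 ] j6 0.45 z tilt [-0. -0. -1.] open 0.175
   Tnut -0.068 Ft -3.5 Frad -2.6
time: 10.25
eef_pos: [0.463, -0.1881, 0.0498]
tcp_rot: [0.998, 0.069, -0.0, 0.0]
contact_force: [-5.7, 1.9, 0.1]
opening: 0.178
finger_force: 89.9
t 10.25 tcp [ 463.  -188.1   49.8] yaw 7.96 ring [-0.4  0.3] f [-5.7  1.9  0.1] tq [0.21 0.76 0.48] j6 0.84 z tilt [-0.    -0.001 -1.   ] open 0.178
   Tnut 0.196 Ft -2.7 Frad -5.4
```

```bash
python3 -m pendant '[{"dx":-0.01,"dy":-0.906,"dz":0,"twist":5},{"dx":0.108,"dy":-1.806,"dz":0,"twist":10},{"dx":0.304,"dy":-2.692,"dz":0,"twist":15},{"dx":0.577,"dy":-3.557,"dz":0,"twist":20},{"dx":0.924,"dy":-4.395,"dz":0,"twist":25},{"dx":0.924,"dy":-4.395,"dz":0,"twist":25}]'; python3 st.py; python3 -m pendant '[{"dx":0.04,"dy":-0.906,"dz":0,"twist":5},{"dx":0.158,"dy":-1.806,"dz":0,"twist":10},{"dx":0.354,"dy":-2.692,"dz":0,"twist":15},{"dx":0.627,"dy":-3.557,"dz":0,"twist":20},{"dx":0.974,"dy":-4.395,"dz":0,"twist":25},{"dx":1.393,"dy":-5.2,"dz":0,"twist":30},{"dx":1.393,"dy":-5.2,"dz":0,"twist":30}]'; python3 st.py
```

```text
time: 11.0
eef_pos: [0.4665, -0.1428, 0.0498]
tcp_rot: [0.989, -0.148, 0.0, -0.0]
contact_force: [-2.9, 2.7, -0.1]
opening: 0.181
finger_force: 89.8
t 11.0 tcp [ 466.5 -142.8   49.8] yaw -17.04 ring [-0.4  0.7] f [-2.9  2.7 -0.1] tq [0.45 0.55 0.45] j6 1.36 z tilt [ 0.  0. -1.] open 0.181
   Tnut 0.273 Ft -1.7 Frad -3.6
time: 11.88
eef_pos: [0.4955, -0.0967, 0.0497]
tcp_rot: [0.917, -0.4, -0.0, -0.001]
contact_force: [-4.0, 4.1, -0.0]
opening: 0.173
finger_force: 89.9
t 11.875 tcp [495.5 -96.7  49.7] yaw -47.1 ring [-0.1  1.1] f [-4.   4.1 -0. ] tq [0.76 0.47 0.41] j6 2.0 z tilt [ 0.001  0.002 -1.   ] open 0.173
   Tnut 0.425 Ft 0.1 Frad -5.7
```

```bash
python3 -m pendant '[{"dx":-0.01,"dy":0.906,"dz":0,"twist":-5},{"dx":0.108,"dy":1.806,"dz":0,"twist":-10},{"dx":0.304,"dy":2.692,"dz":0,"twist":-15},{"dx":0.577,"dy":3.557,"dz":0,"twist":-20},{"dx":0.924,"dy":4.395,"dz":0,"twist":-25},{"dx":1.343,"dy":5.2,"dz":0,"twist":-30},{"dx":1.831,"dy":5.965,"dz":0,"twist":-35},{"dx":2.383,"dy":6.685,"dz":0,"twist":-40},{"dx":2.996,"dy":7.354,"dz":0,"twist":-45},{"dx":3.665,"dy":7.967,"dz":0,"twist":-50}]'; python3 st.py; python3 -m pendant '[{"dx":0.04,"dy":0.906,"dz":0,"twist":-5},{"dx":0.158,"dy":1.806,"dz":0,"twist":-10},{"dx":0.354,"dy":2.692,"dz":0,"twist":-15},{"dx":0.627,"dy":3.557,"dz":0,"twist":-20},{"dx":0.974,"dy":4.395,"dz":0,"twist":-25},{"dx":1.393,"dy":5.2,"dz":0,"twist":-30},{"dx":1.881,"dy":5.965,"dz":0,"twist":-35},{"dx":2.433,"dy":6.685,"dz":0,"twist":-40},{"dx":3.046,"dy":7.354,"dz":0,"twist":-45},{"dx":3.046,"dy":7.354,"dz":0,"twist":-45}]'; python3 st.py
python3 - <<'E'
from meas import *
c=grab('side','side4');t=grab('top','top4');f=lambda c,x,y:cv2.resize(cv2.cvtColor(c['img'][y:y+45,x:x+30],cv2.COLOR_RGB2BGR),(400,600),interpolation=cv2.INTER_CUBIC)
cv2.imwrite('pics/s4.png',np.hstack([f(c,300,170),f(t,375,190)]))
E
```

```text
time: 13.12
eef_pos: [0.462, -0.1788, 0.0498]
tcp_rot: [1.0, 0.026, 0.001, -0.0]
contact_force: [-1.2, 5.0, -1.0]
opening: 0.178
finger_force: 89.9
t 13.125 tcp [ 462.  -178.8   49.8] yaw 3.02 ring [-0.5  0.7] f [-1.2  5.  -1. ] tq [0.74 0.23 0.34] j6 0.94 z tilt [ 0.002  0.001 -1.   ] open 0.178
   Tnut -0.189 Ft -5.0 Frad -0.9
time: 14.38
eef_pos: [0.4962, -0.251, 0.0496]
tcp_rot: [0.914, 0.405, 0.0, 0.0]
contact_force: [-2.1, 2.7, -1.2]
opening: 0.179
finger_force: 89.8
t 14.375 tcp [ 496.2 -251.    49.6] yaw 47.81 ring [-0.4  0.1] f [-2.1  2.7 -1.2] tq [0.6  0.23 0.2 ] j6 0.08 z tilt [ 0.001  0.    -1.   ] open 0.179
   Tnut -0.147 Ft -3.4 Frad 0.6
```

View pics/s4.png

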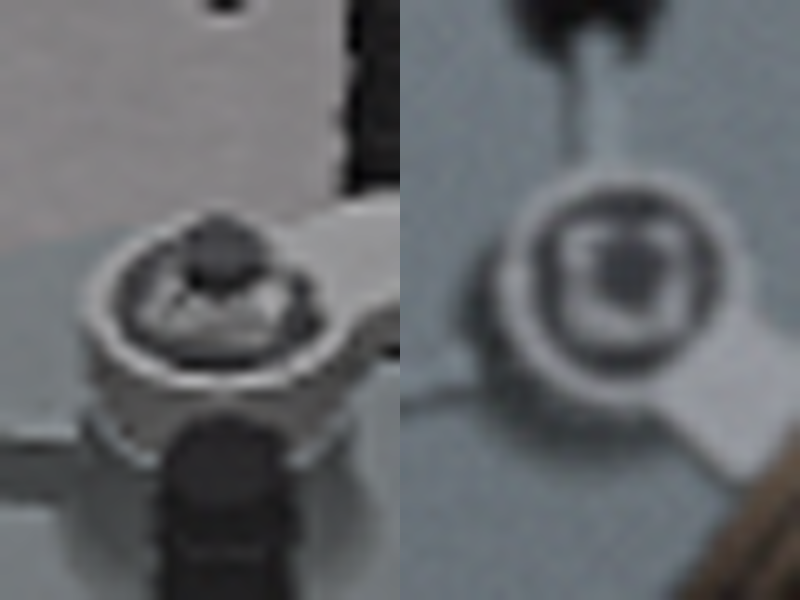

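The top view, clear this time, shows the nut square at about (409,208). It is nearly axis-aligned, so it has turned about 71°. The next stroke should therefore reach the seat.

```bash
python3 -m pendant '[{"dx":0.04,"dy":-0.906,"dz":0,"twist":5},{"dx":0.158,"dy":-1.806,"dz":0,"twist":10},{"dx":0.354,"dy":-2.692,"dz":0,"twist":15},{"dx":0.627,"dy":-3.557,"dz":0,"twist":20},{"dx":0.974,"dy":-4.395,"dz":0,"twist":25},{"dx":1.393,"dy":-5.2,"dz":0,"twist":30},{"dx":1.881,"dy":-5.965,"dz":0,"twist":35},{"dx":2.433,"dy":-6.685,"dz":0,"twist":40},{"dx":2.433,"dy":-6.685,"dz":0,"twist":40}]'; python3 st.py;  python3 -m pendant '[{"dx":0.04,"dy":-0.906,"dz":0,"twist":5},{"dx":0.158,"dy":-1.806,"dz":0,"twist":10},{"dx":0.354,"dy":-2.692,"dz":0,"twist":15},{"dx":0.627,"dy":-3.557,"dz":0,"twist":20},{"dx":0.627,"dy":-3.557,"dz":0,"twist":20}]'; python3 st.py; python3 -m pendant '[{"dx":0.04,"dy":-0.906,"dz":0,"twist":5},{"dx":0.04,"dy":-0.906,"dz":0,"twist":5}]'; python3 st.py
```

```text
time: 15.6
eef_pos: [0.4629, -0.188, 0.0499]
tcp_rot: [0.998, 0.07, 0.001, 0.001]
contact_force: [-1.5, 2.0, -0.8]
opening: 0.176
finger_force: 89.7
t 15.6 tcp [ 462.9 -188.    49.9] yaw 7.97 ring [-0.5  0.4] f [-1.5  2.  -0.8] tq [0.25 0.1  0.52] j6 0.84 z tilt [ 0.002 -0.002 -1.   ] open 0.176
   Tnut 0.285 Ft -2.2 Frad -1.2
time: 16.23
eef_pos: [0.4641, -0.1519, 0.0497]
tcp_rot: [0.995, -0.104, 0.001, 0.0]
contact_force: [-1.1, 2.0, -0.2]
opening: 0.178
finger_force: 89.8
t 16.225 tcp [ 464.1 -151.9   49.7] yaw -11.95 ring [-0.5  0.6] f [-1.1  2.  -0.2] tq [0.41 0.14 0.47] j6 1.26 z tilt [ 0.001 -0.001 -1.   ] open 0.178
   Tnut 0.295 Ft -1.7 Frad -1.4
time: 16.48
eef_pos: [0.4663, -0.1432, 0.0496]
tcp_rot: [0.989, -0.147, 0.0, 0.0]
contact_force: [-2.0, 3.2, 0.1]
opening: 0.177
finger_force: 89.9
t 16.475 tcp [ 466.3 -143.2   49.6] yaw -16.95 ring [-0.6  0.5] f [-2.   3.2  0.1] tq [0.52 0.1  0.62] j6 1.36 z tilt [ 0.001 -0.    -1.   ] open 0.177
   Tnut 0.362 Ft -2.5 Frad -2.9
```

```bash
for i in 1; do python3 -m pendant '[{"dx":0.025,"dy":-0.725,"dz":0,"twist":4},{"dx":0.025,"dy":-0.725,"dz":0,"twist":4}]' >/dev/null; python3 st.py; python3 -m pendant '[{"dx":0.025,"dy":-0.725,"dz":0,"twist":4},{"dx":0.025,"dy":-0.725,"dz":0,"twist":4}]'>/dev/null; python3 st.py; python3 -m pendant '[{"dx":0.02,"dy":-0.725,"dz":0,"twist":4},{"dx":0.02,"dy":-0.725,"dz":0,"twist":4}]'>/dev/null; python3 st.py; done
```

```text
t 16.725 tcp [ 468.6 -136.4   49.5] yaw -20.94 ring [-0.6  0.4] f [-1.6  3.   0.2] tq [0.53 0.07 0.56] j6 1.44 z tilt [ 0.001 -0.    -1.   ] open 0.174
   Tnut 0.332 Ft -2.2 Frad -2.5
t 16.975 tcp [ 471.4 -129.7   49.5] yaw -24.96 ring [-0.7  0.4] f [ 0.2  4.1 -0.4] tq [ 0.53 -0.04  0.6 ] j6 1.53 z tilt [ 0.001 -0.    -1.   ] open 0.175
   Tnut 0.2 Ft -3.8 Frad -1.5
t 17.225 tcp [ 474.7 -123.2   49.5] yaw -28.97 ring [-0.7  0.5] f [-0.6  3.3 -0.7] tq [0.57 0.   0.62] j6 1.62 z tilt [ 0.001 -0.    -1.   ] open 0.18
   Tnut 0.355 Ft -2.6 Frad -2.1
```

```bash
python3 -m pendant '[{"dx":0.025,"dy":-0.725,"dz":0,"twist":4},{"dx":0.025,"dy":-0.725,"dz":0,"twist":4}]' >/dev/null; python3 st.py; python3 -m pendant '[{"dx":0.025,"dy":-0.725,"dz":0,"twist":4},{"dx":0.025,"dy":-0.725,"dz":0,"twist":4}]'>/dev/null; python3 st.py; python3 -m pendant '[{"dx":0.025,"dy":-0.725,"dz":0,"twist":4},{"dx":0.025,"dy":-0.725,"dz":0,"twist":4}]'>/dev/null; python3 st.py
```

```text
t 17.475 tcp [ 478.3 -117.6   49.5] yaw -33.02 ring [-0.9 -0.3] f [-1.9  0.6 -1.1] tq [0.01 0.13 0.28] j6 1.7 z tilt [ 0.    -0.001 -1.   ] open 0.178
   Tnut 0.337 Ft 0.6 Frad -1.9
t 17.725 tcp [ 482.5 -111.6   49.5] yaw -37.0 ring [-0.9 -0.1] f [-1.2  1.1  0.2] tq [-0.01  0.24  0.28] j6 1.78 z tilt [ 0.    -0.001 -1.   ] open 0.178
   Tnut 0.262 Ft -0.1 Frad -1.6
t 17.975 tcp [ 487.  -105.8   49.4] yaw -40.97 ring [-0.9  0. ] f [-2.3  1.7  1.1] tq [-0.08  0.15  0.24] j6 1.87 z tilt [ 0.    -0.001 -1.   ] open 0.18
   Tnut 0.261 Ft 0.2 Frad -2.8
```

```bash
python3 -m pendant '[{"dx":0.025,"dy":-0.725,"dz":-0.03,"twist":4},{"dx":0.025,"dy":-0.725,"dz":-0.03,"twist":4}]' >/dev/null; python3 st.py; python3 -m pendant '[{"dx":0.025,"dy":-0.725,"dz":0,"twist":4},{"dx":0.025,"dy":-0.725,"dz":0,"twist":4}]'>/dev/null; python3 st.py;  python3 -m pendant '[{"dx":0.01,"dy":-0.363,"dz":0,"twist":2},{"dx":0.01,"dy":-0.363,"dz":0,"twist":2}]'>/dev/null; python3 st.py
python3 - <<'E'
from meas import *
c=grab('side','side5');t=grab('top','top5');f=lambda c,x,y:cv2.resize(cv2.cvtColor(c['img'][y:y+45,x:x+30],cv2.COLOR_RGB2BGR),(400,600),interpolation=cv2.INTER_CUBIC)
cv2.imwrite('pics/s5.png',np.hstack([f(c,300,170),f(t,375,190)]))
E
```

```text
t 18.225 tcp [ 491.9 -100.4   49.7] yaw -44.97 ring [-0.9  0.1] f [-1.5  0.   0. ] tq [-0.11  0.13  0.22] j6 1.95 z tilt [ 0.    -0.001 -1.   ] open 0.179
   Tnut 0.323 Ft 1.0 Frad -1.0
t 18.475 tcp [497.1 -95.4  49.6] yaw -48.95 ring [-1.   0.2] f [-1.2 -0.   0.8] tq [-0.09  0.21  0.21] j6 2.04 z tilt [-0.    -0.001 -1.   ] open 0.18
   Tnut 0.309 Ft 0.9 Frad -0.8
t 18.725 tcp [499.8 -93.1  49.6] yaw -50.96 ring [-1.1  0.1] f [-2.2  0.8  0.7] tq [-0.16  0.19  0.36] j6 2.08 z tilt [-0.    -0.001 -1.   ] open 0.183
   Tnut 0.489 Ft 1.2 Frad -2.1
```

View pics/s5.png

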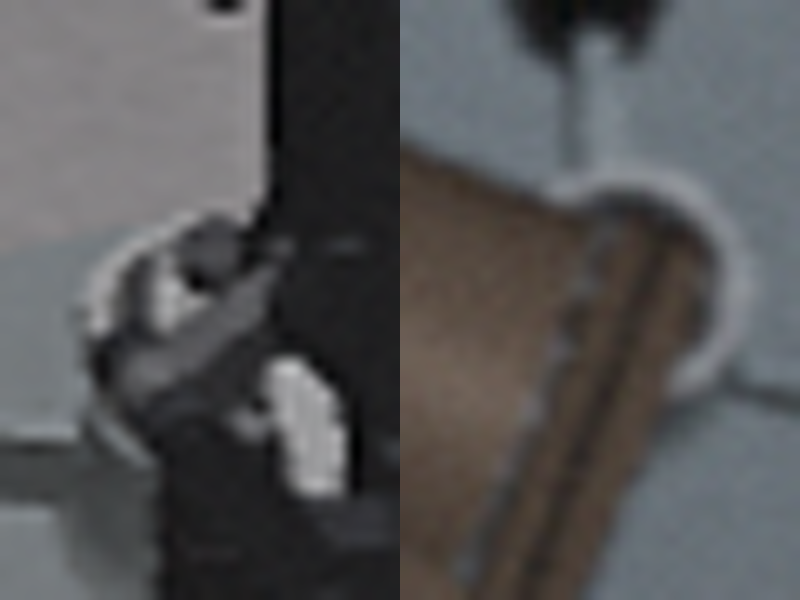

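```bash
python3 -m pendant '[{"dx":0.04,"dy":0.906,"dz":0,"twist":-5},{"dx":0.158,"dy":1.806,"dz":0,"twist":-10},{"dx":0.354,"dy":2.692,"dz":0,"twist":-15},{"dx":0.627,"dy":3.557,"dz":0,"twist":-20},{"dx":0.974,"dy":4.395,"dz":0,"twist":-25},{"dx":1.393,"dy":5.2,"dz":0,"twist":-30},{"dx":1.881,"dy":5.965,"dz":0,"twist":-35},{"dx":2.433,"dy":6.685,"dz":0,"twist":-40},{"dx":3.046,"dy":7.354,"dz":0,"twist":-45},{"dx":3.715,"dy":7.967,"dz":0,"twist":-50}]'>/dev/null; python3 st.py; python3 -m pendant '[{"dx":0.04,"dy":0.906,"dz":0,"twist":-5},{"dx":0.158,"dy":1.806,"dz":0,"twist":-10},{"dx":0.354,"dy":2.692,"dz":0,"twist":-15},{"dx":0.627,"dy":3.557,"dz":0,"twist":-20},{"dx":0.974,"dy":4.395,"dz":0,"twist":-25},{"dx":1.393,"dy":5.2,"dz":0,"twist":-30},{"dx":1.881,"dy":5.965,"dz":0,"twist":-35},{"dx":2.433,"dy":6.685,"dz":0,"twist":-40},{"dx":3.046,"dy":7.354,"dz":0,"twist":-45},{"dx":3.046,"dy":7.354,"dz":0,"twist":-45}]'>/dev/null; python3 st.py
python3 - <<'E'
from meas import *
a=np.load('pics/top4.npz')['img'];t=grab('top','top6');u=grab('top','top7');im=((t['img'].astype(float)+u['img'])/2).astype(np.uint8)
f=lambda im:cv2.convertScaleAbs(cv2.resize(cv2.cvtColor(im[198:219,380:400],cv2.COLOR_RGB2BGR),(400,420),interpolation=cv2.INTER_CUBIC),alpha=1.5,beta=-30)
cv2.imwrite('pics/s6.png',np.hstack([f(a),f(im)]))
E
```

```text
t 20.075 tcp [ 462.1 -172.1   49.9] yaw -1.03 ring [-0.3 -0. ] f [ 1.6  0.9 -1.8] tq [ 0.15 -0.34 -0.05] j6 1.02 z tilt [ 0.003  0.    -1.   ] open 0.174
   Tnut -0.146 Ft -0.9 Frad 1.6
t 21.325 tcp [ 491.2 -245.9   49.7] yaw 43.73 ring [-0. -0.] f [ 2.5  0.9 -0.7] tq [ 0.26 -0.5  -0.14] j6 0.16 z tilt [ 0.003  0.001 -1.   ] open 0.182
   Tnut -0.021 Ft 1.1 Frad 2.4
```

View pics/s6.png

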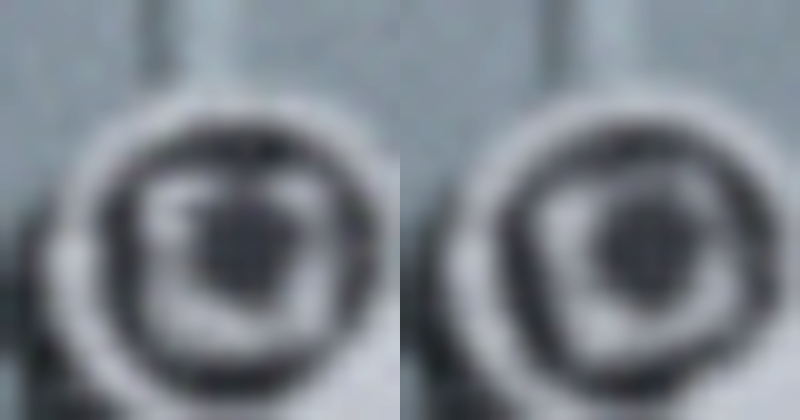

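The new top view, against the earlier one, shows the square turned to roughly −28°, so the nut is right at its seat. From here I'll go in small steps and watch the torque.

```bash
m='>/dev/null'; python3 -m pendant '[{"dx":0.014,"dy":-0.544,"dz":0,"twist":3},{"dx":0.014,"dy":-0.544,"dz":0,"twist":3}]'>/dev/null; python3 st.py; python3 -m pendant '[{"dx":0.014,"dy":-0.544,"dz":0,"twist":3},{"dx":0.014,"dy":-0.544,"dz":0,"twist":3}]'>/dev/null; python3 st.py;python3 -m pendant '[{"dx":0.014,"dy":-0.544,"dz":0,"twist":3},{"dx":0.014,"dy":-0.544,"dz":0,"twist":3}]'>/dev/null; python3 st.py
```

```text
t 21.675 tcp [ 487.3 -241.6   50. ] yaw 40.81 ring [-0.4  0.3] f [ 3.4  0.5 -2.2] tq [ 0.27 -0.68 -0.22] j6 0.21 z tilt [ 0.003 -0.001 -1.   ] open 0.177
   Tnut -0.032 Ft 1.9 Frad 2.9
t 21.925 tcp [ 483.7 -237.5   49.9] yaw 37.91 ring [-0.7  0.4] f [ 3.9  1.2 -1.6] tq [ 0.25 -0.67 -0.16] j6 0.26 z tilt [ 0.002 -0.    -1.   ] open 0.18
   Tnut -0.016 Ft 1.4 Frad 3.8
t 22.175 tcp [ 480.3 -233.4   49.9] yaw 34.97 ring [-0.9  0.2] f [ 3.2  0.6 -1.8] tq [ 0.24 -0.65 -0.14] j6 0.32 z tilt [ 0.001 -0.001 -1.   ] open 0.175
   Tnut -0.002 Ft 1.4 Frad 3.0
```

```bash
python3 -m pendant '[{"dx":0.014,"dy":-0.544,"dz":0,"twist":3},{"dx":0.014,"dy":-0.544,"dz":0,"twist":3}]'>/dev/null; python3 st.py;python3 -m pendant '[{"dx":0.014,"dy":-0.544,"dz":0,"twist":3},{"dx":0.014,"dy":-0.544,"dz":0,"twist":3}]'>/dev/null; python3 st.py
```

```text
t 22.425 tcp [ 477.4 -228.9   49.9] yaw 31.99 ring [-0.8  0.2] f [ 3.4  0.1 -0.8] tq [ 0.21 -0.61 -0.06] j6 0.37 z tilt [ 0.001 -0.001 -1.   ] open 0.178
   Tnut 0.113 Ft 1.7 Frad 3.0
t 22.675 tcp [ 474.9 -224.2   49.9] yaw 29.01 ring [-0.6  0.3] f [ 4.2  0.8 -1.4] tq [ 0.25 -0.81 -0.14] j6 0.43 z tilt [ 0.001 -0.001 -1.   ] open 0.174
   Tnut -0.006 Ft 1.3 Frad 4.1
```

```bash
python3 -m pendant '[{"dx":0.014,"dy":-0.544,"dz":0,"twist":3},{"dx":0.014,"dy":-0.544,"dz":0,"twist":3}]'>/dev/null; python3 st.py;python3 -m pendant '[{"dx":0.014,"dy":-0.544,"dz":0,"twist":3},{"dx":0.014,"dy":-0.544,"dz":0,"twist":3}]'>/dev/null; python3 st.py;python3 -m pendant '[{"dx":0.014,"dy":-0.544,"dz":0,"twist":3},{"dx":0.014,"dy":-0.544,"dz":0,"twist":3}]'>/dev/null; python3 st.py
```

```text
t 22.925 tcp [ 472.8 -219.7   50.1] yaw 26.02 ring [-0.1 -0.1] f [ 5.7  0.  -2.4] tq [ 0.19 -0.93 -0.05] j6 0.49 z tilt [ 0.003 -0.002 -1.   ] open 0.178
   Tnut 0.202 Ft 2.5 Frad 5.1
t 23.175 tcp [ 470.8 -215.2   50.3] yaw 23.09 ring [ 0.1 -0.5] f [ 5.8  0.3 -2.6] tq [-0.05 -0.99  0.1 ] j6 0.54 z tilt [ 0.003 -0.003 -1.   ] open 0.179
   Tnut 0.305 Ft 1.9 Frad 5.4
t 23.425 tcp [ 468.8 -210.4   50.3] yaw 20.13 ring [ 0.1 -0.6] f [ 6.2 -2.2 -2.6] tq [-0.11 -0.96  0.29] j6 0.6 z tilt [ 0.003 -0.004 -1.   ] open 0.179
   Tnut 0.731 Ft 4.2 Frad 5.1
```

```bash
python3 -m pendant '[{"dx":0.05,"dy":0,"dz":0,"twist":0},{"dx":0.05,"dy":0,"dz":0,"twist":0}]'>/dev/null; python3 st.py;python3 -m pendant '[{"dx":0.006,"dy":-0.363,"dz":0,"twist":2},{"dx":0.006,"dy":-0.363,"dz":0,"twist":2}]'>/dev/null; python3 st.py; python3 -m pendant '[{"dx":0.006,"dy":-0.363,"dz":0,"twist":2},{"dx":0.006,"dy":-0.363,"dz":0,"twist":2}]'>/dev/null; python3 st.py
```

```text
t 23.675 tcp [ 468.8 -210.1   50.2] yaw 20.03 ring [ 0.1 -0.5] f [ 5.1 -4.1 -2.4] tq [-0.33 -0.82  0.18] j6 0.6 z tilt [ 0.002 -0.003 -1.   ] open 0.178
   Tnut 0.759 Ft 5.6 Frad 3.4
t 23.925 tcp [ 467.5 -206.7   50.2] yaw 18.01 ring [ 0.  -0.5] f [ 4.2 -2.  -1.6] tq [-0.44 -0.86  0.18] j6 0.64 z tilt [ 0.002 -0.003 -1.   ] open 0.178
   Tnut 0.513 Ft 3.2 Frad 3.4
t 24.175 tcp [ 466.5 -203.3   50.2] yaw 16.03 ring [ 0.  -0.6] f [ 4.7 -3.4 -2.6] tq [-0.47 -0.81  0.24] j6 0.68 z tilt [ 0.002 -0.003 -1.   ] open 0.18
   Tnut 0.713 Ft 4.5 Frad 3.6
```

```bash
cat > av.py <<'E'
from h import *
F=np.array([.5664,-.174]);T=[]
for i in range(8):
    ctrl.read_camera('side');s=ctrl.get_state();f=s['contact_force'];r=s['eef_pos'][:2]-F;T.append(s['wrist_torque'][2]+r[0]*f[1]-r[1]*f[0])
print('avg T',np.mean(T).round(3),np.std(T).round(3),s['time'])
E
python3 av.py;  python3 -m pendant '[{"dx":0.006,"dy":-0.363,"dz":0,"twist":2},{"dx":0.006,"dy":-0.363,"dz":0,"twist":2}]'>/dev/null; python3 st.py; python3 av.py
```

```text
avg T 0.689 0.07 24.575
t 24.825 tcp [ 465.5 -199.9   50.2] yaw 14.05 ring [ 0.  -0.7] f [ 4.3 -3.3 -2. ] tq [-0.58 -0.78  0.28] j6 0.72 z tilt [ 0.002 -0.004 -1.   ] open 0.171
   Tnut 0.725 Ft 4.3 Frad 3.4
avg T 0.72 0.035 25.225
```

```bash
python3 -m pendant '[{"dx":0.006,"dy":-0.363,"dz":0,"twist":2},{"dx":0.006,"dy":-0.363,"dz":0,"twist":2}]'>/dev/null; python3 av.py;  python3 -m pendant '[{"dx":0.04,"dy":0.906,"dz":0,"twist":-5},{"dx":0.158,"dy":1.806,"dz":0,"twist":-10},{"dx":0.354,"dy":2.692,"dz":0,"twist":-15},{"dx":0.627,"dy":3.557,"dz":0,"twist":-20},{"dx":0.974,"dy":4.395,"dz":0,"twist":-25},{"dx":1.393,"dy":5.2,"dz":0,"twist":-30},{"dx":1.393,"dy":5.2,"dz":0,"twist":-30}]'>/dev/null; python3 st.py; python3 av.py
cat > nut.py <<'E'
from meas import *
def nang(im,c):
    # intensity profile along rotated square edges: dark gap just outside the nut's bottom rim -> angular contrast of a square template in world plane
    g=cv2.cvtColor(im,cv2.COLOR_RGB2GRAY).astype(np.float32)
    out=[]
    C=np.array([.5664,-.174]); xs=np.arange(-.02,.02001,.0005)
    U=np.array([[proj(c,[C[0]+x,C[1]+y,.063]) for y in xs] for x in xs],np.float32)
    W=cv2.remap(g,U[...,0].copy(),U[...,1].copy(),cv2.INTER_CUBIC)   # rectified: row=x, col=y
    m=(W>np.percentile(W,50)).astype(np.uint8)
    return W
for n in('top4','top6','top7','top8','top9'):
    try:c=np.load(f'pics/{n}.npz')
    except Exception: c=grab('top',n);c={k:np.array(c[k]) for k in c}
    W=nang(c['img'],c)
    # bright blob (nut top incl. filled stud) bounded by dark recess
    best=None
    for th in(75,85,95,105):
        m=((W>th)).astype(np.uint8);N,L,S,Ct=cv2.connectedComponentsWithStats(m,connectivity=4)
        res=[]
        for i in range(1,N):
            x,y,w,h,a=S[i]
            if x>0 and y>0 and x+w<81 and y+h<81 and a>100: 
                k=np.argwhere(L==i)*.5-20; r=cv2.minAreaRect(k.astype(np.float32)); res.append((a/4,tuple(np.round(r[0],1)),tuple(np.round(r[1],1)),round(r[2],1)))
        print(n,th,res)
E
python3 nut.py
```

```text
avg T 0.819 0.059 25.875
t 26.75 tcp [ 488.5 -243.    49.6] yaw 41.79 ring [-0.4  0.3] f [ 4.4  0.7 -0.4] tq [ 0.12 -0.8  -0.33] j6 0.19 z tilt [-0.     0.001 -1.   ] open 0.177
   Tnut -0.084 Ft 2.4 Frad 3.7
avg T -0.128 0.047 27.15
top4 75 []
top4 85 []
top4 95 []
top4 105 [(np.float64(226.5), (np.float64(-0.2), np.float64(0.0)), (np.float64(23.0), np.float64(22.5)), 90.0), (np.float64(25.5), (np.float64(9.1), np.float64(-7.9)), (np.float64(6.5), np.float64(4.5)), 63.4)]
top6 75 []
top6 85 []
top6 95 [(np.float64(277.5), (np.float64(0.4), np.float64(-0.1)), (np.float64(23.8), np.float64(23.2)), 15.5)]
top6 105 [(np.float64(209.0), (np.float64(0.3), np.float64(-0.0)), (np.float64(22.6), np.float64(22.0)), 15.9)]
top7 75 []
top7 85 []
top7 95 [(np.float64(276.25), (np.float64(0.5), np.float64(-0.1)), (np.float64(24.0), np.float64(23.1)), 15.1)]
top7 105 [(np.float64(210.0), (np.float64(0.3), np.float64(-0.2)), (np.float64(22.5), np.float64(22.0)), 14.6)]
top8 75 []
top8 85 []
top8 95 [(np.float64(287.75), (np.float64(-0.5), np.float64(-0.2)), (np.float64(24.5), np.float64(23.0)), 90.0)]
top8 105 [(np.float64(222.25), (np.float64(-0.3), np.float64(-0.3)), (np.float64(21.7), np.float64(23.2)), 3.6)]
top9 75 []
top9 85 []
top9 95 [(np.float64(288.0), (np.float64(0.2), np.float64(-0.3)), (np.float64(23.7), np.float64(24.0)), 6.8)]
top9 105 [(np.float64(225.0), (np.float64(0.1), np.float64(-0.3)), (np.float64(22.6), np.float64(22.9)), 7.1)]
```

Torque is about 0.82 N m against a 0.38 steady drag. The rectified top view puts the nut corner at about −41°, or 0.72 rad, so it is tight. Now I'll lift off.

```bash
python3 -m pendant '[{"dx":0.03,"dy":0,"dz":-0.3,"twist":0},{"dx":0.03,"dy":0,"dz":-0.7,"twist":0},{"dx":0.03,"dy":0,"dz":-1.2,"twist":0},{"dx":0.03,"dy":0,"dz":-1.7,"twist":0},{"dx":0.03,"dy":0,"dz":-2.2,"twist":0}]'; python3 st.py; python3 -m pendant '[{"dx":0,"dy":0,"dz":-1.5,"twist":0},{"dx":0,"dy":0,"dz":-3.5,"twist":0},{"dx":0,"dy":0,"dz":-5.8,"twist":0},{"dx":0,"dy":0,"dz":-5.8,"twist":0}]'; python3 st.py; python3 nut.py | tail -2;  python3 - <<'E'
from nut import *
E
true
```

```text
time: 27.88
eef_pos: [0.4875, -0.2424, 0.0705]
tcp_rot: [0.934, 0.358, -0.001, -0.001]
contact_force: [0.4, -0.4, -3.0]
opening: 0.181
finger_force: 89.3
t 27.875 tcp [ 487.5 -242.4   70.5] yaw 41.92 ring [-1.5  1.1] f [ 0.4 -0.4 -3. ] tq [-0.13  0.03  0.01] j6 0.19 z tilt [-0.003  0.    -1.   ] open 0.181
   Tnut 0.066 Ft 0.6 Frad 0.0
time: 28.38
eef_pos: [0.4884, -0.2432, 0.1311]
tcp_rot: [0.934, 0.358, -0.0, 0.001]
contact_force: [0.5, 0.1, -5.6]
opening: 0.177
finger_force: 89.2
t 28.375 tcp [ 488.4 -243.2  131.1] yaw 41.97 ring [-0.7  0.3] f [ 0.5  0.1 -5.6] tq [-0.13  0.18  0.04] j6 0.19 z tilt [ 0.    -0.002 -1.   ] open 0.177
   Tnut 0.072 Ft 0.3 Frad 0.4
top9 95 [(np.float64(288.0), (np.float64(0.2), np.float64(-0.3)), (np.float64(23.7), np.float64(24.0)), 6.8)]
top9 105 [(np.float64(225.0), (np.float64(0.1), np.float64(-0.3)), (np.float64(22.6), np.float64(22.9)), 7.1)]
top4 75 []
top4 85 []
top4 95 []
top4 105 [(np.float64(226.5), (np.float64(-0.2), np.float64(0.0)), (np.float64(23.0), np.float64(22.5)), 90.0), (np.float64(25.5), (np.float64(9.1), np.float64(-7.9)), (np.fl
[... 318 characters left out ...]
loat64(276.25), (np.float64(0.5), np.float64(-0.1)), (np.float64(24.0), np.float64(23.1)), 15.1)]
top7 105 [(np.float64(210.0), (np.float64(0.3), np.float64(-0.2)), (np.float64(22.5), np.float64(22.0)), 14.6)]
top8 75 []
top8 85 []
top8 95 [(np.float64(287.75), (np.float64(-0.5), np.float64(-0.2)), (np.float64(24.5), np.float64(23.0)), 90.0)]
top8 105 [(np.float64(222.25), (np.float64(-0.3), np.float64(-0.3)), (np.float64(21.7), np.float64(23.2)), 3.6)]
top9 75 []
top9 85 []
top9 95 [(np.float64(288.0), (np.float64(0.2), np.float64(-0.3)), (np.float64(23.7), np.float64(24.0)), 6.8)]
top9 105 [(np.float64(225.0), (np.float64(0.1), np.float64(-0.3)), (np.float64(22.6), np.float64(22.9)), 7.1)]
```

Next I'll carry it back to where it lay, then lower it.

```bash
python3 -m pendant '[{"dx":3.1,"dy":-3.8,"dz":0,"twist":2},{"dx":6.2,"dy":-7.6,"dz":0,"twist":4},{"dx":9.3,"dy":-11.5,"dz":0,"twist":7},{"dx":12.4,"dy":-15.3,"dz":0,"twist":10},{"dx":15.5,"dy":-19.2,"dz":0,"twist":13},{"dx":18.6,"dy":-23,"dz":0,"twist":16},{"dx":21.7,"dy":-26.9,"dz":0,"twist":19},{"dx":24.9,"dy":-30.8,"dz":0,"twist":20.5},{"dx":24.9,"dy":-30.8,"dz":0,"twist":20.5},{"dx":24.9,"dy":-30.8,"dz":0,"twist":20.5}]'; python3 st.py; python3 -m pendant '[{"dx":0,"dy":0,"dz":4,"twist":0},{"dx":0,"dy":0,"dz":8,"twist":0},{"dx":0,"dy":0,"dz":11,"twist":0},{"dx":0,"dy":0,"dz":11.8,"twist":0},{"dx":0,"dy":0,"dz":12.1,"twist":0},{"dx":0,"dy":0,"dz":12.1,"twist":0},{"dx":0,"dy":0,"dz":12.1,"twist":0}]'; python3 st.py
```

```text
time: 29.62
eef_pos: [0.4667, 0.1524, 0.1281]
tcp_rot: [0.982, 0.186, -0.002, 0.0]
contact_force: [-0.1, -0.5, -5.1]
opening: 0.177
finger_force: 89.5
t 29.625 tcp [466.7 152.4 128.1] yaw 21.47 ring [ -2.9 364.5] f [-0.1 -0.5 -5.1] tq [-0.08  0.16  0.02] j6 1.31 z tilt [-0.004 -0.001 -1.   ] open 0.177
   Tnut 0.101 Ft 0.4 Frad -0.3
time: 30.5
eef_pos: [0.4694, 0.1529, 0.01]
tcp_rot: [0.983, 0.186, 0.001, 0.0]
contact_force: [0.6, 0.3, -4.5]
opening: 0.176
finger_force: 89.4
t 30.5 tcp [469.4 152.9  10. ] yaw 21.39 ring [-1.000e-01  3.648e+02] f [ 0.6  0.3 -4.5] tq [-0.12  0.2  -0.05] j6 1.31 z tilt [ 0.003  0.    -1.   ] open 0.176
   Tnut -0.292 Ft -0.0 Frad 0.7
```

```bash
python3 -m pendant '[{"dx":0,"dy":0,"dz":0.2,"twist":0},{"dx":0,"dy":0,"dz":0.4,"twist":0},{"dx":0,"dy":0,"dz":0.45,"twist":0},{"dx":0,"dy":0,"dz":0.45,"twist":0}]'; python3 -m pendant '[{"dx":0,"dy":0,"dz":0,"twist":0},{"dx":0,"dy":0,"dz":0,"twist":0},{"dx":0,"dy":0,"dz":0,"twist":0},{"dx":0,"dy":0,"dz":0,"twist":0},{"dx":0,"dy":0,"dz":0,"twist":0}]' 60; python3 -m pendant '[{"dx":0,"dy":0,"dz":-2,"twist":0},{"dx":0,"dy":0,"dz":-6,"twist":0},{"dx":0,"dy":0,"dz":-12,"twist":0},{"dx":-2,"dy":-6,"dz":-16,"twist":0},{"dx":-4,"dy":-12,"dz":-20,"twist":0},{"dx":-4,"dy":-18,"dz":-20,"twist":0},{"dx":-4,"dy":-24,"dz":-20,"twist":0},{"dx":-4,"dy":-24,"dz":-20,"twist":0},{"dx":-4,"dy":-24,"dz":-20,"twist":0}]'
python3 - <<'E'
from meas import *
for n in('top','side'):
    c=grab(n,n+'A');P=cloud(c);X,Y,Z=P[...,0],P[...,1],P[...,2]
    m=((c['depth']>0)&(Z>.009)&(Z<.03)&(X>.36)&(X<.63)&(Y>.09)&(Y<.24)).astype(np.uint8)
    N,L,S,C=cv2.connectedComponentsWithStats(m);i=1+np.argmax(S[1:,4]);q=P[L==i]
    A=np.c_[q[:,:2],np.ones(len(q))];print(n,S[i],'plane',np.linalg.lstsq(A,q[:,2],rcond=None)[0].round(3),'z med',np.median(q[:,2]),q.min(0),q.max(0))
E
python3 - <<'E'
import os
for n in('top8','top9'): os.rename(f'pics/{n}.npz',f'pics/{n}b.npz')
E
python3 nut.py | grep -E 'top[89]'
```

```text
time: 31.0
eef_pos: [0.4691, 0.153, 0.0055]
tcp_rot: [0.983, 0.186, 0.001, 0.0]
contact_force: [-3.0, -1.1, 5.0]
opening: 0.177
finger_force: 90.8
time: 31.62
eef_pos: [0.4683, 0.1528, 0.0041]
tcp_rot: [0.983, 0.186, -0.0, 0.0]
contact_force: [-0.5, -0.1, -0.2]
opening: 0.599
finger_force: 0.0
time: 32.75
eef_pos: [0.343, 0.362, 0.2038]
tcp_rot: [0.982, 0.187, -0.0, 0.0]
contact_force: [-0.1, -0.6, -0.2]
opening: 0.603
finger_force: 0.0
top [241 205  38  80 670] plane [-0.014  0.028  0.018] z med 0.015491345410204027 [0.38059173 0.11268535 0.00909994] [0.5882586  0.21539039 0.02462578]
side [ 252  321  103   26 1195] plane [ 0.015 -0.046  0.016] z med 0.01606270649964403 [0.40798185 0.12276469 0.00904477] [0.58986697 0.2195288  0.02024946]
top8 75 []
top8 85 []
top8 95 []
top8 105 []
top9 75 []
top9 85 []
top9 95 []
top9 105 []
```

```bash
python3 -c "from plant import ctrl; print(ctrl.sign_off())"
```

```text
the job is handed in; nothing more can be done
None
```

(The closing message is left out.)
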